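# Load the cassette clips into the gravity chute

## Robot

A 6-joint arm with a two-finger parallel gripper is mounted at the origin on a cart in front of the work surface, level with it; the furniture and walls round the work are solid. World frame = base frame: x ahead of the robot, y to its left, z up, the work surface at z = 0. Lengths are in mm, angles in degrees, forces in N, time in s.
With the tool pointing down it reaches from about 375 to 975 mm from the base axis. Payload 3.8 kg.
Tool frame: the origin (TCP) lies midway between the tips of the shut fingers; the grasp point (between the pads) lies 19 mm behind it (tcp_to_grasp is the distance from the TCP to the grasp point, in mm); z points along the fingers, y is the line along which they close (so a half turn about z gives the same grasp; the last joint's range is limited). The gripper opens to 88 mm and grips with 3 to 60 N. Pads are 18 mm wide; open, the fingers measure 123 mm over their backs; the gripper's body (75 mm by 187 mm) begins 45 mm behind the grasp point.
Start: joints at [69.62, 15.12, 91.902, -0, 72.978, -2.114], TCP at [211.561, 640.984, 238.706] pointing down, gripper open.
Joint ranges: [-150.88, 150.88], [-54.13, 125.18], [17.81, 147.31], [-75.09, 255.09], [0, 152.58], [-146.25, 146.25]. Speed limits (degrees/s): [147.25, 147.25, 180, 180, 180, 180].

## Interface

Orientations are given as [roll, pitch, yaw] about the fixed x, y, z axes, in that order (R = Rz(yaw) Ry(pitch) Rx(roll)).
In Python, from rig import get_state, grab_frame, sign_off, tcp_to_grasp gives the robot as it stands.
- The arm moves only by the tool drive_tool, never from a script. Its argument "increments" is a list of rows, each a list of 3 entries, a list of its own where there are three numbers: the shift along the world's x, y, z in mm, then the turn, a rotation vector about the world's x, y, z in degrees, then the opening in per cent of the stroke, from 0 (shut) to 100 (fully open). In form: [[[dx, dy, dz], [ax, ay, az], fingers], ...]. A call has 1 to 20 rows; each row is the pose to reach, as a shift and turn from the pose commanded when the call began; what a row does not reach only later rows make up. A row lasts 1/12 s, in which the tool goes at most 41.7 mm and 7.16 degrees, less where a joint would pass 70% of its speed; a pose out of reach is approached as far as the arm can. A call with a gripper value outside its range is refused whole. The fingers move at their own pace and stop on an object; "force" is the grip in N (left out, the last holds). Time passes only in rows, so rows that repeat a pose let the fingers close. It gives the time, the measured TCP pose, the force, the opening and the grip force at its end, in the units of the state.
- get_state(): the state, without advancing time (a new reading comes with each control period).
- grab_frame(name): name is "side" or "top" or "wrist"; returns a dict with "img" (420x560x3 uint8, blue, green, red), "z_map" (420x560 float32, mm along the optical axis (not along the pixel's ray), 0 where there is no reading), "fx", "fy", "cx", "cy" (pixels), "R" (3x3) and "t" (3): a world point X has camera coordinates R X + t; the wrist camera has in their place "T_tool_cam" (4x4, takes a point from camera to tool coordinates, whose origin is the TCP and whose axes are the flange's). Camera axes: x right, y down, z forward; pixel columns grow to the right and rows downward; lengths in mm; the calibration is good to about 2 mm. A picture is of the moment at which its call begins: read the wrist's pose just before it.
- sign_off(): hands the job in; it is judged then, once.
The state is a dict: "t": time; "qpos": joint angles; "qd": joint speeds; "effort": joint torques, N m; "position": TCP position; "ee_rot": TCP orientation; "force": force on the tool from outside, world axes, zero at the start; "wrist_torque": the same for the moment, N m; "finger_gap": finger opening in mm; "grasp_force": force on a finger pad.
Only numpy, scipy, OpenCV 4.12 (cv2) and the standard library are available. Lean on these libraries where they do the work, as an engineer would, in place of code of your own. Each camera call takes 0.05 s, during which the arm holds its last target. There are 200 camera calls.

## Task

Load both steel cassette clips from the grey stand into the sloping gravity chute, end-on from its upper mouth and one behind the other, so that each lies flat on the chute's bed with its orange rib facing up between the blue lips; tilt each clip to the slope and lay it along the bed before letting go, do not drop or tip it in. The first must slide right down to the stop and come to rest before the second is loaded, and the second must come to rest against the first. Leave the other things on the worktop where they are.

Things in the scene. Friction and masses are not known exactly. Their poses are not given: they have to be found in the camera images.
- clip_1_center (a point): Cassette clip, one of two alike: steel plate 110 x 46 x 8 mm, about 90 g, with an orange rib (40 long, 16 wide, 7 mm high) mid-face on one side only; both ends are alike, 35 mm bare. It stands on end in the stand, top 118 mm above the worktop. Point: centre of the plate. Axes: x out of the ribbed face, y across the width, z along the length (up at the start).
- clip_1_rib (a point): Middle of the rib's top on clip 1, 11 mm from the plate's centre along the clip's x (the clip's own axes).
- clip_2_center (a point): Centre of the second clip, alike in every way, with the same axes. In the stand the ribs of the two clips face opposite ways.
- clip_2_rib (a point): Middle of the rib's top on clip 2, 11 mm from the plate's centre along the clip's x.
- stand: Grey block fixed to the worktop, 170 (x) x 84 (y) x 36 mm high, origin under its centre. Two slots 12 x 51 mm, 28 mm deep, at x = -45 and +45 mm, hold one clip each on end, so 82 mm of a clip stands above the block. The clips' faces look along the block's +x and -x.
- chute: Fixed foot of the chute: grey base plate 250 x 130 x 10 mm and dark posts; origin under the plate's centre. Its x axis points level in the downhill direction; the chute's upper mouth hangs over its -x end, facing -x and up.
- channel: The chute: a slippery aluminium C-channel, fixed, sloping 50 degrees from level. Origin: middle of the bed's upper edge, on its surface, 228 mm up. x downhill along the bed, y across, z out of the bed. The bed ends at a dark stop at x = 260 mm. From x = 45 mm it is 51 mm wide inside, with blue lips over both edges 11 mm above the bed and a 32 mm slot between them for the rib.
- channel_landing (a point): Middle of the chute's open landing, on the bed at channel x = 23 mm (axes of the channel). From x = 0 to 45 mm there are no lips; 10 mm side walls narrow from 65 to 54 mm. A notch 34 mm wide, x = 0 to 30 mm, lets a finger pass below a clip. The lips' lead-in flares up from x = 36 mm (17 mm above the bed there). A clip laid here rib up slides down by itself when let go; rib down it jams.
- channel_home (a point): Where the centre of the first clip ends, against the stop: channel x = 205, z = 4 mm (axes of the channel). The centre of the second, behind it, ends at channel x = 95, z = 4 mm.
- nipper: Steel nail nippers, 124 x 40 x 13 mm, lying loose; leave alone. Origin under the middle.
- brush: Purple scrubbing brush, 30 x 86 x 55 mm, standing loose; leave alone. Origin under the middle.
- sachet: Blue swab sachet, 66 x 46 x 9 mm, lying loose; leave alone. Origin under the middle.
Not all that is in view belongs to the job. What is shaped like the part that bears clip_2_center but red is not meant. What is shaped like the part that bears clip_1_center but yellow is not meant.

How it is judged:
By the outcome, as a careful person would: the job done as asked, in the order asked, and still so for the second after the job is handed in, with the robot touching nothing.
It also fails if it takes over 58 s, if anything falls off the work surface, if the arm or the gripper's body presses on something with over 40 N, if the wrist force passes 120 N, or if a joint passes its speed limit or range.

## Working session

There is one attempt and no reset: what is moved stays moved. The work goes in short steps, Python scripts to look and compute and a tool call to move; the robot and the scene stay as the last step left them, time stands still between calls to the robot, and variables do not carry over. Pictures are saved under pics/ and viewed, at most 10 in all, crops included, and the job is handed in when it is done.

Besides the shell and the picture viewer there is one more tool, called after "Call:" by a JSON object that holds its "fn" and its "kwargs", one argument or row to a line. drive_tool: Moves the arm, as the interface text tells. Its arguments: {"type":"object","properties":{"increments":{"type":"array","items":{"type":"array"}},"force":{"type":"number"}},"required":["increments"]}

```bash
mkdir -p pics; ls
cat > h.py <<'E'
import numpy as np, cv2
from scipy.spatial.transform import Rotation as Ro
from rig import *
def cloud(f):
    z=f["z_map"]; v,u=np.indices(z.shape)
    P=np.stack([(u-f["cx"])/f["fx"]*z,(v-f["cy"])/f["fy"]*z,z],-1)
    return (P-f["t"])@f["R"] if "R" in f else P
E
python3 - <<'E'
from h import *
s=get_state(); print(s, tcp_to_grasp)
for n in ("side","top"):
    f=grab_frame(n); cv2.imwrite(f"pics/{n}0.png",f["img"]); np.savez(f"{n}0.npz",**f); print(n,f["R"],f["t"],f["fx"])
E
```

```text
pics
{'t': 0.0, 'qpos': array([ 6.96214150e+01,  1.51698685e+01,  9.19813916e+01,  1.53976767e-03,
        7.29761466e+01, -2.11514116e+00]), 'qd': array([ 0.06290236,  0.02005983,  0.04978672, -0.04786379,  0.04787023,
       -0.01897886]), 'effort': array([ 1.77522063e-03, -5.02128375e+01, -3.56868482e+01,  7.29381968e-02,
        2.98194587e-02, -1.65996089e-04]), 'position': array([211.29328239, 640.33242148, 237.37834644]), 'ee_rot': array([-1.79872734e+02, -6.17258662e-03,  1.61736097e+02]), 'force': array([-0.05604123, -0.18610543,  0.37414859]), 'wrist_torque': array([-0.00943399, -0.02079575, -0.01709347]), 'grasp_force': 0.0, 'finger_gap': 88.23265001502834} 18.700000000000003
side [[ 9.53380052e-01 -3.01772009e-01  3.61944686e-04]
 [-1.78007615e-01 -5.63342286e-01 -8.06820152e-01]
 [ 2.43679637e-01  7.69141809e-01 -5.90797014e-01]] [-564.26891023  197.72307823 1200.12094249] 523.1655488632947
top [[-8.46750937e-02 -9.96408592e-01  2.15547664e-04]
 [-9.53354680e-01  8.09534537e-02 -2.90794416e-01]
 [ 2.89732605e-01 -2.48285378e-02 -9.56785536e-01]] [  37.47005747  599.43274104 1229.311584  ] 442.69611182150925
```

View pics/side0.png

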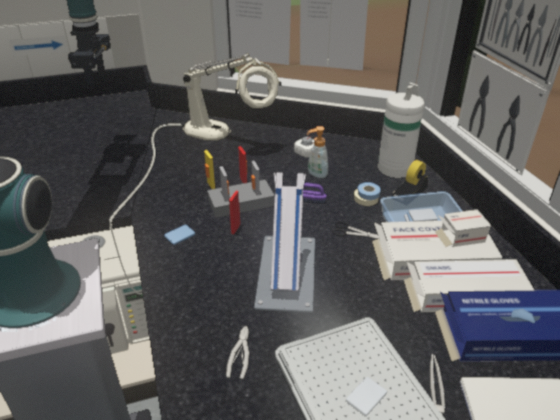

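View pics/top0.png

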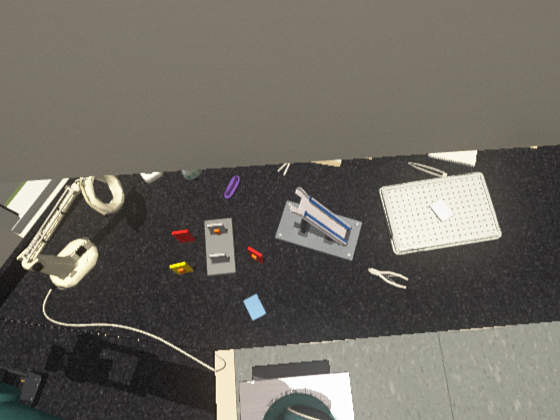

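The steel clips stand in the stand at side (225,183) and (255,178), top (218,256) and (216,229). The yellow item at side (210,170) and the red ones at (243,164) and (235,212) are coloured lookalikes standing outside the stand. The chute is at side (288,235), top (320,220).

```bash
cat > m.py <<'E'
from h import *
ims=[]
for n,(x,y,w,h) in dict(side=(195,140,100,100),top=(165,180,200,100)).items():
    f=dict(np.load(f"{n}0.npz")); ims.append(cv2.resize(f["img"][y:y+h,x:x+w],None,fx=600/h/2*1.0*(1 if n=="side" else 1),fy=300/h,interpolation=3))
    P=cloud(f); hsv=cv2.cvtColor(f["img"],40).astype(int); z=P[...,2]
    print(n)
    ok=f["z_map"]>0
    def rect(m,name):
        c=cv2.connectedComponentsWithStats(m.astype(np.uint8))
        for i in range(1,c[0]):
            if c[2][i,4]<12: continue
            q=P[c[1]==i]; r=cv2.minAreaRect(q[:,:2].astype(np.float32))
            print(name,c[2][i],c[3][i].round(),"mean",q.mean(0).round(1),"zmax",q[:,2].max().round(),"rect",np.round(r[0],1),np.round(r[1],1),round(r[2],1))
    reg=np.zeros(z.shape,bool); reg[y:y+h,x:x+w]=1
    rect(ok&reg&(z>28)&(z<44),"standtop")
    rect(ok&reg&(z>60)&(z<140),"tall60")
    rect(ok&reg&(z>108)&(z<125),"tops")
    H,S,V=hsv[...,0],hsv[...,1],hsv[...,2]
    rect(ok&reg&(H>5)&(H<18)&(S>150)&(V>90),"orange")
    big=np.zeros(z.shape,bool); big[170:320,250:370]=1
    rect(ok&big&(H>95)&(H<125)&(S>90)&(z>20),"blue")
cv2.imwrite("pics/c.png",np.hstack(ims)[:, :800] if 0 else cv2.resize(np.hstack([cv2.resize(ims[0],(300,300)),cv2.resize(ims[1],(500,300))]),(800,300)))
E
python3 m.py
```

```text
side
standtop [240 168   7  10  28] [243. 173.] mean [576.4 285.8  35.7] zmax 44.0 rect [577.8 291. ] [ 9.1 47.5] 5.3
standtop [206 174   9   8  28] [210. 178.] mean [479.6 288.8  37.2] zmax 43.0 rect [478.3 291.7] [ 9.5 32.1] 34.9
standtop [208 180  67  29 933] [241. 194.] mean [543.8 185.9  34.2] zmax 44.0 rect [545.1 191.2] [172.7  92.4] 1.1
standtop [231 212   9  14  46] [235. 219.] mean [501.9  77.6  36.5] zmax 44.0 rect [502.5  80. ] [47.1  7. ] 51.8
tall60 [239 147   8  22 122] [242. 157.] mean [576.9 288.8  87.6] zmax 111.0 rect [580.2 292.1] [15.7 53.5] 4.1
tall60 [205 151   9  22 137] [209. 162.] mean [479.8 296.   86.8] zmax 111.0 rect [478.3 302. ] [15.8 53. ] 10.6
tall60 [252 161   8  27 164] [255. 174.] mean [586.9 185.4  91.3] zmax 120.0 rect [585.8 193. ] [16.3 54. ] 3.0
tall60 [220 167   9  26 146] [224. 180.] mean [498.8 183.2  92.3] zmax 120.0 rect [502.9 188.9] [16.4 51.2] 2.7
tall60 [229 191  10  26 182] [234. 203.] mean [500.4  77.4  88.1] zmax 112.0 rect [501.6  81.6] [50.3 11.3] 53.4
tall60 [273 222  22  18 321] [285. 232.] mean [ 571.9 -116.7  127. ] zmax 140
[... 2639 characters left out ...]
.7] [ 8.5 43.4] 1.7
tops [169 262  17   6  42] [177. 264.] mean [479.7 305.9 112.3] zmax 117.0 rect [480.1 305.2] [ 8.  44.7] 8.8
orange [214 229   7   5  27] [217. 231.] mean [579.  194.5  72.6] zmax 89.0 rect [580.2 196.3] [19.8  6. ] 78.1
orange [251 253   6   8  27] [254. 256.] mean [494.8  90.1  62.5] zmax 81.0 rect [497.3  92.7] [26.3  7.8] 52.8
orange [178 268   8   6  29] [182. 271.] mean [471.1 304.3  57.7] zmax 80.0 rect [472.  306.9] [ 7.8 21.9] 5.0
blue [309 195  41  36 117] [328. 213.] mean [ 588.3 -136.9  129.8] zmax 216.0 rect [ 585.3 -142.3] [138.3  13. ] 65.4
blue [305 211  42  32  94] [325. 227.] mean [ 548.6 -125.2  125.3] zmax 217.0 rect [ 547.2 -127.4] [138.    9.8] 70.1
```

View pics/c.png

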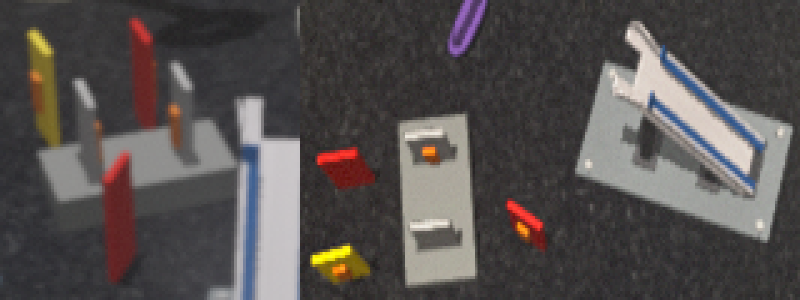

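The crop confirms it. The two grey steel clips stand in the stand's slots: the far one (x≈588) has its orange rib facing −x, and the near one (x≈498) has its rib facing +x. The red and yellow plates stand outside the stand. Next I'll fit the chute frame.

```bash
cat > m2.py <<'E'
from h import *
for n in ("side","top"):
    f=dict(np.load(f"{n}0.npz")); P=cloud(f); hsv=cv2.cvtColor(f["img"],40).astype(int); H,S,V=hsv[...,0],hsv[...,1],hsv[...,2]; z=P[...,2]
    reg=np.zeros(z.shape,bool); reg[170:320,250:370]=1
    m=reg&(f["z_map"]>0)&(z>4)&(z<16)&(S<90)&(V>70)&(P[...,1]<0)
    c=cv2.connectedComponentsWithStats(cv2.morphologyEx(m.astype(np.uint8),cv2.MORPH_CLOSE,np.ones((3,3))));i=1+c[2][1:,4].argmax()
    q=P[(c[1]==i)&m]; r=cv2.minAreaRect(q[:,:2].astype(np.float32)); print(n,"base",r,cv2.boxPoints(r).round(1).tolist())
    m=reg&(f["z_map"]>0)&(H>95)&(H<125)&(S>90)&(z>25)
    for it in range(1):
        c=cv2.connectedComponentsWithStats(m.astype(np.uint8))
        for i in range(1,c[0]):
            if c[2][i,4]<60: continue
            q=P[c[1]==i]
            for k in range(3):
                mu=np.median(q,0); _,_,vt=np.linalg.svd(q-q.mean(0),full_matrices=False); d=vt[0]*-np.sign(vt[0,2])
                mu=q.mean(0); e=np.linalg.norm((q-mu)-((q-mu)@d)[:,None]*d,axis=1); q=q[e<np.median(e)*2.5]
            print(" lip yaw",np.degrees(np.arctan2(d[1],d[0])),"slope",np.degrees(np.arcsin(-d[2])),"mean",mu,"at z=120",mu+d*(120-mu[2])/d[2])
    # bed plane
    m=reg&(f["z_map"]>0)&(S<60)&(V>130)&(z>40)&(z<200)
    q=P[m]
    for k in range(6):
        mu=q.mean(0); _,_,vt=np.linalg.svd(q-mu,full_matrices=False); nrm=vt[2]*np.sign(vt[2,2]); e=abs((q-mu)@nrm); 
        if k<5: q=q[e<max(2,2*np.median(e))]
    print(" bed n",nrm,"slope",np.degrees(np.arccos(nrm[2])),"yaw",np.degrees(np.arctan2(nrm[1],nrm[0])),len(q),mu)
    pts=P[reg&(f["z_map"]>0)&(z>200)]; print(" top pts",pts.max(0),pts.min(0))
E
python3 m2.py
```

```text
side base ((578.0399169921875, -116.26249694824219), (261.90081787109375, 129.7559356689453), 68.27145385742188) [[469.29998779296875, -213.89999389648438], [589.7999877929688, -261.8999938964844], [686.7999877929688, -18.600000381469727], [566.2999877929688, 29.399999618530273]]
 lip yaw -111.58406677553424 slope 50.14194030783599 mean [ 551.7438136  -125.33616232  124.6810285 ] at z=120 [ 550.30614593 -128.97024861  120.        ]
 lip yaw -111.78197739175057 slope 50.3314313409325 mean [ 590.94547054 -138.48103896  127.9652533 ] at z=120 [ 588.49432862 -144.61492592  120.        ]
 bed n [-0.24452673 -0.7232094   0.64589073] slope 49.767507490172505 yaw -108.68108015772928 850 [ 577.52420308 -118.77743584  122.35700788]
 top pts [638.4337117  -23.91754319 231.99748611] [567.57410811 -87.94881751 200.05444216]
top base ((577.8492431640625, -116.06340026855469), (250.8075714111328, 137.9031219482422), 69.2004165649414) [[468.8999938964844, -208.8000030517578], [597.7999877929688, -257.79998779296875], [686.7999877929688, -23.299999237060547], [557.9000244140625, 25.700000762939453]]
 lip yaw -112.22925359857356 slope 50.328015142407956 mean [ 587.66527065 -138.13956991  128.09182531] at z=120 [ 585.12630238 -144.35205288  120.        ]
 lip yaw -111.67068636851491 slope 49.8781771464558 mean [ 547.17168028 -128.97377566  120.07251418] at z=120 [ 547.14911417 -129.03056634  120.        ]
 bed n [-0.2490795  -0.7235723   0.64374105] slope 49.928651127950516 yaw -108.99529806777223 379 [ 579.86236676 -116.162556    128.18668857]
 top pts [640.13869056 -23.27986779 234.75741146] [564.73321079 -85.48963427 200.1407328 ]
```

Call:
{"fn": "drive_tool", "kwargs": {
  "increments": [
    [[330, -450, 60], [0, 0, -70.5], 60],
    [[330, -450, 60], [0, 0, -70.5], 60],
    [[330, -450, 60], [0, 0, -70.5], 60],
    [[330, -450, 60], [0, 0, -70.5], 60],
    [[330, -450, 60], [0, 0, -70.5], 60],
    [[330, -450, 60], [0, 0, -70.5], 60],
    [[330, -450, 60], [0, 0, -70.5], 60],
    [[330, -450, 60], [0, 0, -70.5], 60],
    [[330, -450, 60], [0, 0, -70.5], 60],
    [[330, -450, 60], [0, 0, -70.5], 60],
    [[330, -450, 60], [0, 0, -70.5], 60],
    [[330, -450, 60], [0, 0, -70.5], 60],
    [[330, -450, 60], [0, 0, -70.5], 60],
    [[330, -450, 60], [0, 0, -70.5], 60],
    [[330, -450, 60], [0, 0, -70.5], 60],
    [[330, -450, 60], [0, 0, -70.5], 60],
    [[330, -450, 60], [0, 0, -70.5], 60],
    [[330, -450, 60], [0, 0, -70.5], 60]
  ]
}}

```text
t: 1.6
position: [540.6, 192.0, 298.2]
ee_rot: [-179.9, -0.0, 91.3]
force: [-0.2, 0.3, 0.6]
finger_gap: 52.6
grasp_force: 0.0
```

```bash
cat >> h.py <<'E'
def wrist():
    s=get_state(); f=grab_frame("wrist"); T=f["T_tool_cam"]; R=Ro.from_euler("xyz",s["ee_rot"],degrees=True).as_matrix()
    Pt=cloud(f)@T[:3,:3].T+T[:3,3]
    return s,f,Pt,Pt@R.T+s["position"]
E
python3 - <<'E'
from h import *
s,f,Pt,P=wrist(); cv2.imwrite("pics/w1.png",f["img"]); print(s["position"],f["T_tool_cam"].round(3).tolist())
z=P[...,2]; ok=f["z_map"]>0
for lo,hi in((110,126),(30,42)):
    c=cv2.connectedComponentsWithStats((ok&(z>lo)&(z<hi)).astype(np.uint8))
    for i in range(1,c[0]):
        if c[2][i,4]<60: continue
        q=P[c[1]==i]; print(lo,c[2][i],np.median(q,0).round(1),[np.round(a,1) for a in cv2.minAreaRect(q[:,:2].astype(np.float32))])
E
```

```text
[540.56752402 192.02902359 298.1570962 ] [[0.0, -0.962, -0.273, 69.66], [1.0, 0.0, 0.0, 0.788], [-0.0, -0.273, 0.962, -145.408], [0.0, 0.0, 0.0, 1.0]]
110 [231 157  11  49 435] [499.9 192.2 117.2] [array([499.6, 191.2]), array([ 8.2, 45.9]), np.float64(1.4)]
110 [325 157  11  49 441] [588.8 194.4 117.2] [array([589.4, 193.4]), array([ 8.3, 45.7]), np.float64(1.3)]
30 [227  42   8  45  63] [485.3 303.4  36.7] [array([485.3, 303.6]), array([ 3.7, 44.6]), np.float64(3.9)]
30 [496  72  26  58 417] [786.8 273.6  36.1] [array([794.2, 271.1]), array([22. , 62.9]), np.float64(11.5)]
30 [ 209  131  149   72 8522] [544.  197.6  35.4] [array([544.4, 191.9]), array([170.4,  84.6]), np.float64(1.5)]
30 [418 191  11  12  62] [711.4 163.7  35.9] [array([712.2, 162.3]), array([10.7,  7.1]), np.float64(65.1)]
30 [532 223  28  47 840] [874.8  99.9  37.1] [array([878.7,  97.1]), array([33.7, 60.7]), np.float64(16.2)]
30 [295 348  10  12  60] [573.4 -61.   36.4] [array([572.6, -62.3]), array([13.7,  7.6]), np.float64(26.1)]
30 [323 358  11  12  64] [613.1 -77.7  36.1] [array([612.6, -79.8]), array([15.2,  7.3]), np.float64(32.7)]
```

View pics/w1.png

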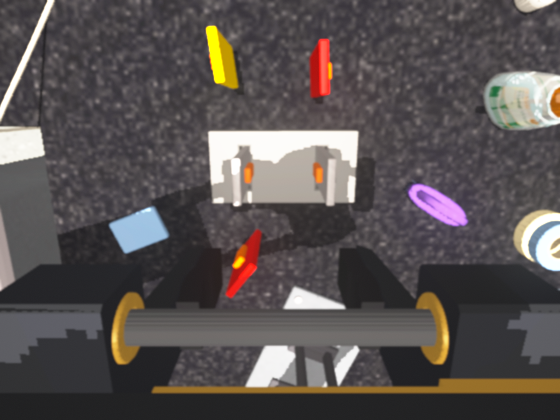

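The wrist view shows steel clips at (237,182) and (331,182) with ribs facing each other. I'll take the far one, at x=589, first.

Call:
{"fn": "drive_tool", "kwargs": {
  "increments": [
    [[24, 1, -60], [0, 0, 0], 55],
    [[48.5, 1.3, -100], [0, 0, 0], 55],
    [[48.5, 1.3, -135], [0, 0, 0], 55],
    [[48.5, 1.3, -165], [0, 0, 0], 55],
    [[48.5, 1.3, -190], [0, 0, 0], 55],
    [[48.5, 1.3, -207], [0, 0, 0], 55],
    [[48.5, 1.3, -207], [0, 0, 0], 55],
    [[48.5, 1.3, -207], [0, 0, 0], 0],
    [[48.5, 1.3, -207], [0, 0, 0], 0],
    [[48.5, 1.3, -207], [0, 0, 0], 0],
    [[48.5, 1.3, -207], [0, 0, 0], 0],
    [[48.5, 1.3, -207], [0, 0, 0], 0],
    [[48.5, 1.3, -207], [0, 0, 0], 0]
  ],
  "force": 25
}}

```text
t: 2.73
position: [590.8, 192.5, 93.1]
ee_rot: [179.9, -0.0, 91.2]
force: [-0.8, 0.2, -0.6]
finger_gap: 10.5
grasp_force: 0.0
```

Call:
{"fn": "drive_tool", "kwargs": {
  "increments": [
    [[0, 0, 0], [0, 0, 0], 0],
    [[0, 0, 0], [0, 0, 0], 0],
    [[0, 0, 0], [0, 0, 0], 0],
    [[0, 0, 0], [0, 0, 0], 0]
  ]
}}

```text
t: 3.07
position: [590.2, 192.4, 92.9]
ee_rot: [180.0, -0.0, 91.2]
force: [-2.2, -0.1, 5.5]
finger_gap: 7.9
grasp_force: 25.0
```

Call:
{"fn": "drive_tool", "kwargs": {
  "increments": [
    [[0, 0, 15], [0, 0, 0], 0],
    [[0, 0, 35], [0, 0, 0], 0],
    [[0, 0, 65], [0, 0, 0], 0],
    [[0, 0, 100], [0, 0, 0], 0],
    [[0, 0, 140], [0, 0, 0], 0],
    [[0, 0, 180], [0, 0, 0], 0],
    [[0, 0, 220], [0, 0, 0], 0],
    [[0, 0, 250], [0, 0, 0], 0],
    [[0, 0, 250], [0, 0, 0], 0]
  ]
}}

```text
t: 3.82
position: [593.2, 193.1, 351.1]
ee_rot: [179.2, -0.2, 91.2]
force: [0.7, 0.6, 1.5]
finger_gap: 7.9
grasp_force: 25.0
```

Run:
```python
from h import *
s=get_state(); print(s["position"],s["ee_rot"],s["qpos"].round(1))
psi=np.radians(-111.7);c,sn=np.cos(np.radians(50)),np.sin(np.radians(50))
x=np.array([np.cos(psi)*c,np.sin(psi)*c,-sn]); z=np.array([np.cos(psi)*sn,np.sin(psi)*sn,c]); y=np.cross(z,x)
O=np.array([607.4,-37.3,228.])
R0=Ro.from_euler("xyz",s["ee_rot"],degrees=True)
for nm,sg in(("A",-1),("B",1)):
    yt=sg*z; Rt=Ro.from_matrix(np.c_[np.cross(yt,x),yt,x]); print(nm,(Rt*R0.inv()).as_rotvec(degrees=True).round(1), Rt.as_euler("xyz",degrees=True).round(1))
for X in(-130,-60,0): print(X,(O+(X+25)*x+4*z).round(1))
print(x,y,z)
```

```text
[593.23782959 193.06948686 351.10901085] [179.20856645  -0.20463399  91.22611571] [15.7  6.3 90.5 -0.  82.3 14.5]
A [-24.8  35.3  64.2] [-140.     0.   158.3]
B [ -38.   -26.1 -107.9] [140.    0.  -21.7]
-130 [631.2  22.6 311. ]
-60 [614.6 -19.2 257.4]
0 [600.3 -55.1 211.4]
[-0.23766863 -0.5972349  -0.76604444] [ 0.92913257 -0.36974676  0.        ] [-0.28324245 -0.71175684  0.64278761]
```

Call:
{"fn": "drive_tool", "kwargs": {
  "increments": [
    [[5, -16, 10], [-2.2, 3.2, 5.8], 0],
    [[10, -32, 15], [-4.5, 6.4, 11.7], 0],
    [[15, -48, 20], [-6.7, 9.6, 17.5], 0],
    [[20, -64, 20], [-9, 12.8, 23.3], 0],
    [[25, -80, 20], [-11.3, 16, 29.2], 0],
    [[30, -96, 20], [-13.5, 19.3, 35], 0],
    [[34, -112, 20], [-15.8, 22.5, 40.9], 0],
    [[38, -125, 20], [-18, 25.7, 46.7], 0],
    [[42, -140, 20], [-20.3, 28.9, 52.5], 0],
    [[45, -150, 20], [-22.6, 32.1, 58.4], 0],
    [[45, -155, 20], [-24.8, 35.3, 64.2], 0],
    [[45, -155, 20], [-24.8, 35.3, 64.2], 0],
    [[45, -155, 20], [-24.8, 35.3, 64.2], 0],
    [[45, -155, 20], [-24.8, 35.3, 64.2], 0],
    [[45, -155, 20], [-24.8, 35.3, 64.2], 0]
  ]
}}

```text
t: 5.07
position: [635.2, 37.2, 362.1]
ee_rot: [-139.3, 0.3, 158.4]
force: [0.4, -0.7, -1.0]
finger_gap: 7.8
grasp_force: 25.0
```

```bash
cat > look.py <<'E'
import sys
from h import *
s,f,Pt,P=wrist(); cv2.imwrite(f"pics/{sys.argv[1]}.png",f["img"]); np.savez(sys.argv[1],P=P,Pt=Pt,img=f["img"],zm=f["z_map"],**s)
print(s["position"],s["ee_rot"],s["qpos"].round(1))
psi=np.radians(-111.7);c,sn=np.cos(np.radians(50)),np.sin(np.radians(50))
x=np.array([np.cos(psi)*c,np.sin(psi)*c,-sn]); z=np.array([np.cos(psi)*sn,np.sin(psi)*sn,c]); y=np.cross(z,x)
B=np.c_[x,y,z]; O=np.array([607.4,-37.3,228.])
print("tcp in ch",((s["position"]-O)@B).round(1), "axes err",(B.T@Ro.from_euler("xyz",s["ee_rot"],degrees=True).as_matrix()).round(3).tolist())
E
python3 look.py w2
```

```text
[635.23053078  37.21486683 362.14506003] [-139.30292898    0.25470622  158.3857297 ] [ 16.9  22.9  77.5 -32.  105.1 -52.8]
tcp in ch [-153.9   -1.7   25.3] axes err [[0.004, 0.012, 1.0], [-1.0, 0.002, 0.004], [-0.002, -1.0, 0.012]]
```

View pics/w2.png

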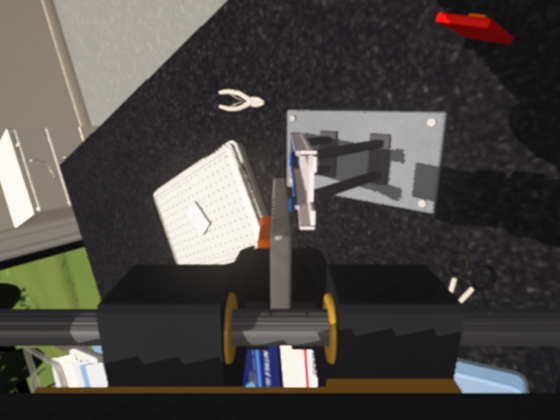

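The clip is held along the tool, with its rib on the left (up-slope) side at (265,232). The chute mouth, with its two walls, is at (300,140)–(305,222). Next I'll measure lateral alignment in channel coordinates.

```bash
cat >> look.py <<'E'
C=(P-O)@B; ok=f["z_map"]>0; hsv=cv2.cvtColor(f["img"],40); S,V,H=hsv[...,1],hsv[...,2],hsv[...,0]
m=ok&(abs(C[...,1])<50)&(C[...,0]>-8)&(C[...,0]<270)&(C[...,2]>-12)&(C[...,2]<28)
q=C[m]; print("ch pts",len(q))
for a,b in((-8,5),(5,20),(20,35),(35,60),(60,100),(100,150),(150,200),(200,265)):
    r=q[(q[:,0]>a)&(q[:,0]<=b)]
    if len(r)>5: print(a,b,len(r),"y pct",np.percentile(r[:,1],[1,5,50,95,99]).round(1),"z",np.percentile(r[:,2],[2,50,98]).round(1))
mb=m&(H>95)&(H<125)&(S>80); r=C[mb]
h=np.histogram(r[:,1],np.arange(-40,41,4)); print("blue y",dict(zip(h[1].astype(int).tolist(),h[0].tolist())))
for sg in(-1,1):
    w=r[r[:,1]*sg>0]
    if len(w)>20: p=np.polyfit(w[:,0],w[:,1],1); print("lip",sg,len(w),p, np.polyfit(w[:,0],w[:,2],1))
mt=ok&(abs(Pt[...,1])<16)&(Pt[...,2]>20)&(Pt[...,2]<100)&(abs(Pt[...,0])<40)&(S<80)
for a,b in((2,20),(20,40),(40,60),(60,80),(80,95)):
    t=Pt[mt&(Pt[...,2]>a)&(Pt[...,2]<b)]
    if len(t)>5: print("clip",a,len(t),"xtool",np.percentile(t[:,0],[2,50,98]).round(1),"ytool",np.percentile(t[:,1],[2,50,98]).round(1),"zmax",np.percentile(t[:,2],99).round(1))
E
python3 look.py w3
```

```text
[635.27451467  37.10804911 362.38396238] [-139.30552161    0.26489245  158.39457357] [ 16.9  22.9  77.5 -32.  105.1 -52.8]
tcp in ch [-154.    -1.6   25.5] axes err [[0.005, 0.012, 1.0], [-1.0, 0.002, 0.005], [-0.002, -1.0, 0.012]]
ch pts 2182
-8 5 281 y pct [-33.  -32.9  19.7  36.8  38. ] z [-4.4 -1.4  8.7]
5 20 163 y pct [-29.6 -29.2  32.   34.3  34.8] z [-3.7  1.5  9.4]
20 35 265 y pct [-26.  -19.   11.   31.3  31.8] z [-4.4 -0.7 14.7]
35 60 451 y pct [-28.9 -27.4  15.7  29.   30.6] z [-1.6 10.7 18.6]
60 100 367 y pct [-28.9 -27.5  14.5  27.8  28.1] z [-11.9  -0.4  13. ]
100 150 241 y pct [-28.9 -28.7  16.6  27.8  28.6] z [-3.   2.6 13. ]
150 200 188 y pct [-28.9 -28.8   9.3  27.8  27.9] z [-11.3   2.1  13. ]
200 265 226 y pct [-28.9 -27.8  15.2  27.8  30.1] z [-3.8  4.6 14. ]
blue y {-40: 0, -36: 0, -32: 0, -28: 16, -24: 29, -20: 34, -16: 11, -12: 0, -8: 0, -4: 0, 0: 0, 4: 0, 8: 0, 12: 0, 16: 62, 20: 29, 24: 28, 28: 15, 32: 0, 36: 0}
lip -1 90 [  0.25485293 -30.40297468] [-0.4993035  35.21545364]
lip 1 134 [-0.03709988 24.59431993] [-0.02544097 16.10690265]
clip 20 156 xtool [ 6.9 23.2 23.6] ytool [-10.7  -0.1   3.6] zmax 39.7
clip 40 108 xtool [21.9 23.2 23.5] ytool [-3.7 -0.1  3.7] zmax 59.1
clip 60 85 xtool [22.2 23.1 23.5] ytool [-4.  -0.2  3.6] zmax 79.8
clip 80 14 xtool [21.8 23.1 23.2] ytool [-4.  -0.2  3.6] zmax 84.1
```

Call:
{"fn": "drive_tool", "kwargs": {
  "increments": [
    [[-1, -4, -15], [0.7, 0, -0.2], 0],
    [[-2, -8, -30], [0.7, 0, -0.2], 0],
    [[-3, -11, -42], [0.7, 0, -0.2], 0],
    [[-3.4, -12.2, -46.9], [0.7, 0, -0.2], 0],
    [[-3.4, -12.2, -46.9], [0.7, 0, -0.2], 0],
    [[-3.4, -12.2, -46.9], [0.7, 0, -0.2], 0],
    [[-3.4, -12.2, -46.9], [0.7, 0, -0.2], 0]
  ]
}}

```text
t: 5.75
position: [631.9, 25.2, 315.3]
ee_rot: [-139.9, -0.0, 158.3]
force: [0.5, 0.6, -0.3]
finger_gap: 7.5
grasp_force: 25.0
```

```bash
python3 look.py w4
python3 - <<'E'
import cv2
i=cv2.imread("pics/w4.png"); cv2.imwrite("pics/w4c.png",cv2.resize(i[100:260,180:400],None,fx=3.5,fy=3.5,interpolation=2))
E
```

```text
[631.88356324  25.15506993 315.3314167 ] [-1.39863969e+02 -4.86164606e-02  1.58291859e+02] [ 15.9  23.2  81.7 -31.3 100.6 -51.2]
tcp in ch [-110.    -0.3    4.7] axes err [[-0.001, 0.002, 1.0], [-1.0, -0.0, -0.001], [0.0, -1.0, 0.002]]
ch pts 1379
-8 5 225 y pct [-33.5 -33.4 -25.1  26.9  35.4] z [-4.3 -2.1  8.2]
5 20 36 y pct [-30.  -30.  -28.7  19.5  19.9] z [-4.4 -2.7  7.8]
20 35 126 y pct [-26.   -7.9   3.7  19.   19.5] z [-3.9 -2.9 17.7]
35 60 279 y pct [-29.  -28.8 -20.2  21.1  22.9] z [-3.  13.3 18.5]
60 100 263 y pct [-29.  -28.8 -21.5  26.3  28.1] z [-11.9  -7.4  11.9]
100 150 101 y pct [-29.  -28.9 -27.4  -0.7   3.1] z [-3.9  2.5 12.4]
150 200 104 y pct [-29.  -28.9 -27.3  19.1  28.2] z [-11.8  -0.4  12.5]
200 265 245 y pct [-29.  -28.8  14.4  27.7  27.9] z [-8.   6.3 13.8]
blue y {-40: 0, -36: 0, -32: 0, -28: 28, -24: 41, -20: 45, -16: 15, -12: 0, -8: 0, -4: 0, 0: 0, 4: 0, 8: 0, 12: 0, 16: 20, 20: 8, 24: 0, 28: 0, 32: 0, 36: 0}
lip -1 129 [  0.19549836 -28.33453869] [-0.4954273  34.94712031]
lip 1 28 [-0.06875906 22.141964  ] [-0.55492462 37.46266489]
clip 20 148 xtool [22.2 23.2 23.5] ytool [-3.8 -0.1  3.6] zmax 39.5
clip 40 110 xtool [22.1 23.2 23.5] ytool [-3.7 -0.1  3.7] zmax 59.8
clip 60 83 xtool [22.2 23.2 23.5] ytool [-4.  -0.2  3.6] zmax 79.9
clip 80 14 xtool [22.  23.2 23.5] ytool [-4.  -1.2  2.9] zmax 83.5
```

View pics/w4c.png

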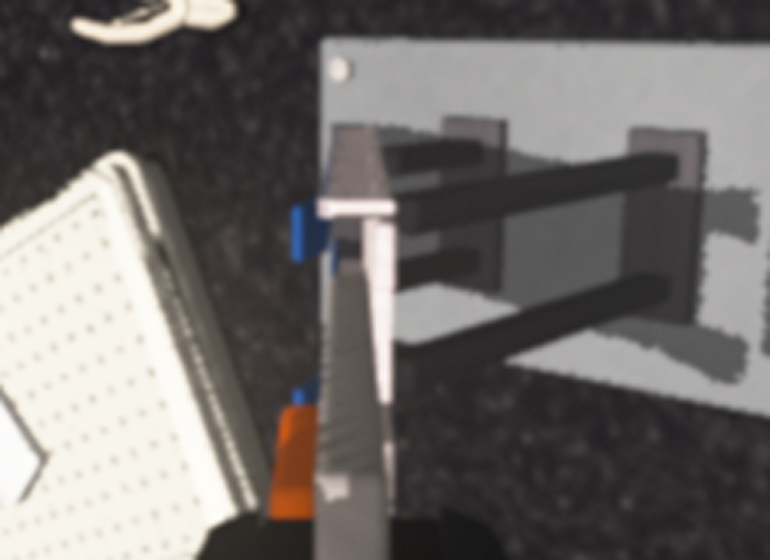

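The clip (350,400 in the crop) lines up with the mouth opening between the walls, a little above the bed, with the rib on the lip side. Inserting along the bed.

Call:
{"fn": "drive_tool", "kwargs": {
  "increments": [
    [[-2.4, -6, -7.7], [0, 0, 0], 0],
    [[-4.8, -11.9, -15.3], [0, 0, 0], 0],
    [[-7.1, -17.9, -23], [0, 0, 0], 0],
    [[-9.5, -23.9, -30.6], [0, 0, 0], 0],
    [[-11.3, -28.4, -36.4], [0, 0, 0], 0],
    [[-13.1, -32.8, -42.1], [0, 0, 0], 0],
    [[-14.3, -35.8, -46], [0, 0, 0], 0],
    [[-14.3, -35.8, -46], [0, 0, 0], 0]
  ]
}}

```text
t: 6.47
position: [616.6, -11.6, 267.6]
ee_rot: [-139.8, -0.2, 158.3]
force: [-0.2, -0.3, -1.9]
finger_gap: 8.3
grasp_force: 25.0
```

Call:
{"fn": "drive_tool", "kwargs": {
  "increments": [
    [[-1.2, -3, -3.8], [0, 0, 0], 0],
    [[-2.4, -6, -7.7], [0, 0, 0], 0],
    [[-3.6, -9, -11.5], [0, 0, 0], 0],
    [[-4.8, -11.9, -15.3], [0, 0, 0], 0],
    [[-4.8, -11.9, -15.3], [0, 0, 0], 0]
  ]
}}

```text
t: 6.88
position: [612.5, -23.3, 252.7]
ee_rot: [-139.8, -0.1, 158.3]
force: [0.5, -1.3, -1.4]
finger_gap: 8.0
grasp_force: 25.0
```

```bash
python3 look.py w5 | head -2
```

```text
[612.48280361 -23.26803237 252.74697881] [-1.39823661e+02 -8.88723915e-02  1.58308290e+02] [ 12.6  22.1  90.  -32.2  92.9 -50.1]
tcp in ch [-28.5  -0.5   4.5] axes err [[-0.001, 0.003, 1.0], [-1.0, -0.001, -0.001], [0.001, -1.0, 0.003]]
```

No contact force, and the leading end is under the lips. Continuing.

Call:
{"fn": "drive_tool", "kwargs": {
  "increments": [
    [[-1.2, -3, -3.8], [0, 0, 0], 0],
    [[-2.4, -6, -7.7], [0, 0, 0], 0],
    [[-3.6, -9, -11.5], [0, 0, 0], 0],
    [[-4.8, -11.9, -15.3], [0, 0, 0], 0],
    [[-6, -14.9, -19.2], [0, 0, 0], 0],
    [[-7.1, -17.9, -23], [0, 0, 0], 0],
    [[-7.1, -17.9, -23], [0, 0, 0], 0]
  ]
}}

```text
t: 7.52
position: [605.2, -41.4, 229.6]
ee_rot: [-139.8, -0.1, 158.3]
force: [2.6, -2.4, -2.4]
finger_gap: 7.9
grasp_force: 25.0
```

Call:
{"fn": "drive_tool", "kwargs": {
  "increments": [
    [[-1.2, -3, -3.8], [0, 0, 0], 0],
    [[-2.4, -6, -7.7], [0, 0, 0], 0],
    [[-3.6, -9, -11.5], [0, 0, 0], 0],
    [[-4.8, -11.9, -15.3], [0, 0, 0], 0],
    [[-4.8, -11.9, -15.3], [0, 0, 0], 0],
    [[-4.8, -11.9, -15.3], [0, 0, 0], 0]
  ]
}}

```text
t: 8.02
position: [600.6, -53.1, 214.5]
ee_rot: [-139.8, -0.1, 158.3]
force: [3.6, -3.1, -1.9]
finger_gap: 7.9
grasp_force: 25.0
```

```bash
python3 look.py w6 | head -2
python3 - <<'E'
from h import *
i=cv2.imread("pics/w6.png"); f=grab_frame("side"); print(get_state()["force"])
a=cv2.resize(i[60:300,140:440],(500,400)); b=cv2.resize(f["img"][140:300,230:350],(300,400),interpolation=2)
cv2.imwrite("pics/w6c.png",np.hstack([a,b]))
E
```

```text
[600.60748062 -53.11900349 214.50046632] [-1.39820455e+02 -9.35772277e-02  1.58303985e+02] [ 10.4  21.9  94.4 -33.1  88.3 -49.5]
tcp in ch [21.4 -0.5  4.5] axes err [[-0.001, 0.003, 1.0], [-1.0, -0.001, -0.001], [0.001, -1.0, 0.003]]
[ 3.15611952 -2.37332119 -2.70812309]
```

View pics/w6c.png

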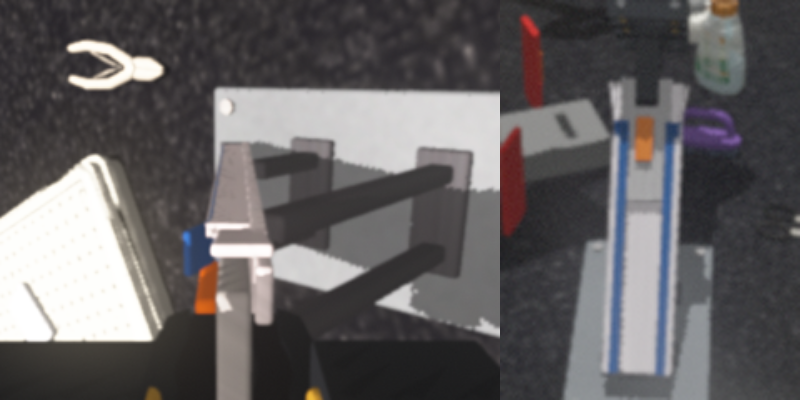

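The clip lies between the lips: its rib is centred at (643,140) in the right-hand view, and its leading end is at (643,205). Centring and lowering about 1 mm, then releasing.

Call:
{"fn": "drive_tool", "kwargs": {
  "increments": [
    [[0.5, 0.2, -0.3], [0, 0, 0], 0],
    [[0.9, 0.4, -0.6], [0, 0, 0], 0],
    [[0.9, 0.4, -0.6], [0, 0, 0], 0],
    [[0.9, 0.4, -0.6], [0, 0, 0], 0]
  ]
}}

```text
t: 8.45
position: [601.2, -52.2, 214.5]
ee_rot: [-139.8, -0.1, 158.3]
force: [0.9, -2.4, -0.2]
finger_gap: 7.6
grasp_force: 25.0
```

Call:
{"fn": "drive_tool", "kwargs": {
  "increments": [
    [[0, 0, 0], [0, 0, 0], 30],
    [[0, 0, 0], [0, 0, 0], 30],
    [[0, 0, 0], [0, 0, 0], 30],
    [[0, 0, 0], [0, 0, 0], 30],
    [[0, 0, 0], [0, 0, 0], 30],
    [[0, 0, 0], [0, 0, 0], 30],
    [[0, 0, 0], [0, 0, 0], 30],
    [[0, 0, 0], [0, 0, 0], 30]
  ]
}}

```text
t: 9.12
position: [601.5, -52.0, 214.6]
ee_rot: [-139.9, -0.1, 158.3]
force: [-0.7, -1.2, -0.7]
finger_gap: 26.4
grasp_force: 0.0
```

```bash
python3 look.py w7 | head -2
python3 - <<'E'
from h import *
f=grab_frame("side"); print(get_state()["force"]); C=cloud(f)
psi=np.radians(-111.7);c,sn=np.cos(np.radians(50)),np.sin(np.radians(50))
x=np.array([np.cos(psi)*c,np.sin(psi)*c,-sn]); O=np.array([607.4,-37.3,228.])
h=cv2.cvtColor(f["img"],40); m=(h[...,0]>4)&(h[...,0]<20)&(h[...,1]>130); m[:, :265]=0; m[:,310:]=0; m[:150]=0
q=(C[m]-O)@x; print("orange ch x",len(q),np.percentile(q,[5,50,95]) if len(q) else 0, np.argwhere(m).mean(0))
E
```

```text
[601.51773281 -51.95542647 214.6159207 ] [-1.39860330e+02 -9.33431034e-02  1.58289051e+02] [ 10.5  22.   94.2 -33.   88.3 -49.5]
tcp in ch [20.4 -0.   3.5] axes err [[-0.001, 0.002, 1.0], [-1.0, -0.001, -0.001], [0.001, -1.0, 0.002]]
[-0.10586034 -0.43307735  0.13416633]
orange ch x 85 [189.23070937 204.7381081  220.34619432] [263.88235294 284.08235294]
```

Clip 1 slid home (rib at channel x≈205). Retreating, then moving over the second clip.

Call:
{"fn": "drive_tool", "kwargs": {
  "increments": [
    [[4, 10, 12.8], [0, 0, 0], 30],
    [[10, 25, 32], [0, 0, 0], 30],
    [[18, 45, 57.5], [0, 0, 0], 30],
    [[26, 65, 83], [0, 0, 0], 30],
    [[34, 85, 109], [0, 0, 0], 30],
    [[36, 90, 115], [0, 0, 0], 55],
    [[36, 90, 115], [0, 0, 0], 55]
  ]
}}

```text
t: 9.8
position: [639.0, 39.4, 331.8]
ee_rot: [-140.0, 0.2, 158.4]
force: [-0.2, -0.4, -0.9]
finger_gap: 37.8
grasp_force: 0.0
```

Call:
{"fn": "drive_tool", "kwargs": {
  "increments": [
    [[-12, 14, 0], [2.2, -3.2, -5.8], 55],
    [[-25, 28, 0], [4.5, -6.4, -11.7], 55],
    [[-37, 42, 0], [6.7, -9.6, -17.5], 55],
    [[-50, 56, 0], [9, -12.8, -23.3], 55],
    [[-62, 70, 0], [11.3, -16, -29.2], 55],
    [[-75, 84, 0], [13.5, -19.3, -35], 55],
    [[-87, 98, 0], [15.8, -22.5, -40.9], 55],
    [[-100, 112, 0], [18, -25.7, -46.7], 55],
    [[-112, 126, 0], [20.3, -28.9, -52.5], 55],
    [[-125, 140, 0], [22.6, -32.1, -58.4], 55],
    [[-137, 154, 0], [24.8, -35.3, -64.2], 55],
    [[-137, 154, 0], [24.8, -35.3, -64.2], 55],
    [[-137, 154, 0], [24.8, -35.3, -64.2], 55],
    [[-137, 154, 0], [24.8, -35.3, -64.2], 55]
  ]
}}

```text
t: 10.97
position: [500.4, 190.9, 328.3]
ee_rot: [179.5, -0.2, 91.3]
force: [0.3, -0.9, 0.1]
finger_gap: 48.1
grasp_force: 0.0
```

Run:
```python
from h import *
s,f,Pt,P=wrist(); print(s["position"],s["ee_rot"],s["qpos"].round(1))
R=Ro.from_euler("xyz",s["ee_rot"],degrees=True); print("fix turn",(Ro.from_euler("xyz",[180,0,91.3],degrees=True)*R.inv()).as_rotvec(degrees=True))
z=P[...,2]; c=cv2.connectedComponentsWithStats(((f["z_map"]>0)&(z>110)&(z<126)).astype(np.uint8))
for i in range(1,c[0]):
    if c[2][i,4]>60: q=P[c[1]==i]; print(np.median(q,0).round(1),[np.round(a,1) for a in cv2.minAreaRect(q[:,:2].astype(np.float32))])
```

```text
[500.38367224 190.86579695 328.31244597] [179.4626203   -0.22336799  91.31702903] [ 1.820e+01 -3.000e+00  1.025e+02  1.000e-01  8.000e+01  1.690e+01]
fix turn [-0.23557964  0.53213811 -0.0159814 ]
[499.4 192.  117.4] [array([499.4, 190.9]), array([ 6.3, 46.3]), np.float64(1.2)]
[573.1 -60.9 117.5] [array([572.4, -62.9]), array([14.5,  7.8]), np.float64(25.9)]
```

Call:
{"fn": "drive_tool", "kwargs": {
  "increments": [
    [[-0.8, 0.5, -35], [-0.2, 0.5, 0], 55],
    [[-0.8, 0.5, -75], [-0.2, 0.5, 0], 55],
    [[-0.8, 0.5, -115], [-0.2, 0.5, 0], 55],
    [[-0.8, 0.5, -150], [-0.2, 0.5, 0], 55],
    [[-0.8, 0.5, -185], [-0.2, 0.5, 0], 55],
    [[-0.8, 0.5, -212], [-0.2, 0.5, 0], 55],
    [[-0.8, 0.5, -235], [-0.2, 0.5, 0], 55],
    [[-0.8, 0.5, -235], [-0.2, 0.5, 0], 55],
    [[-0.8, 0.5, -235], [-0.2, 0.5, 0], 0],
    [[-0.8, 0.5, -235], [-0.2, 0.5, 0], 0],
    [[-0.8, 0.5, -235], [-0.2, 0.5, 0], 0],
    [[-0.8, 0.5, -235], [-0.2, 0.5, 0], 0],
    [[-0.8, 0.5, -235], [-0.2, 0.5, 0], 0],
    [[-0.8, 0.5, -235], [-0.2, 0.5, 0], 0],
    [[-0.8, 0.5, -235], [-0.2, 0.5, 0], 0],
    [[-0.8, 0.5, -235], [-0.2, 0.5, 0], 0],
    [[-0.8, 0.5, -235], [-0.2, 0.5, 0], 0],
    [[-0.8, 0.5, -235], [-0.2, 0.5, 0], 0]
  ]
}}

```text
t: 12.52
position: [500.0, 192.7, 95.7]
ee_rot: [179.8, -0.2, 91.3]
force: [-2.2, -0.0, 5.1]
finger_gap: 7.9
grasp_force: 24.9
```

Call:
{"fn": "drive_tool", "kwargs": {
  "increments": [
    [[0, 0, 15], [0, 0, 0], 0],
    [[0, 0, 35], [0, 0, 0], 0],
    [[0, 0, 65], [0, 0, 0], 0],
    [[0, 0, 100], [0, 0, 0], 0],
    [[0, 0, 140], [0, 0, 0], 0],
    [[0, 0, 180], [0, 0, 0], 0],
    [[0, 0, 220], [0, 0, 0], 0],
    [[0, 0, 255], [0, 0, 0], 0],
    [[0, 0, 265], [0, 0, 0], 0],
    [[0, 0, 265], [0, 0, 0], 0],
    [[0, 0, 265], [0, 0, 0], 0]
  ]
}}

```text
t: 13.43
position: [499.5, 192.4, 358.7]
ee_rot: [179.9, -0.1, 91.3]
force: [-0.2, -0.4, -2.0]
finger_gap: 8.1
grasp_force: 24.9
```

Run:
```python
from h import *
s=get_state(); print(s["position"],s["ee_rot"],s["qpos"].round(1))
print((Ro.from_euler("xyz",[140,0,-21.7],degrees=True)*Ro.from_euler("xyz",s["ee_rot"],degrees=True).inv()).as_rotvec(degrees=True))
```

```text
[499.54301537 192.39233048 358.73435328] [ 1.79871117e+02 -1.26360038e-01  9.12505476e+01] [18.3 -3.2 99.6  0.1 83.5 17.1]
[ -38.57183568  -26.60999944 -107.734719  ]
```

Call:
{"fn": "drive_tool", "kwargs": {
  "increments": [
    [[8, -9, 5], [-2.3, -1.6, -6.3], 0],
    [[16, -18, 10], [-4.5, -3.1, -12.7], 0],
    [[24, -27, 10], [-6.8, -4.7, -19], 0],
    [[32, -36, 10], [-9.1, -6.3, -25.3], 0],
    [[40, -46, 10], [-11.3, -7.8, -31.7], 0],
    [[48, -55, 10], [-13.6, -9.4, -38], 0],
    [[56, -64, 10], [-15.9, -11, -44.4], 0],
    [[64, -73, 10], [-18.2, -12.5, -50.7], 0],
    [[72, -82, 10], [-20.4, -14.1, -57], 0],
    [[80, -91, 10], [-22.7, -15.7, -63.4], 0],
    [[88, -100, 10], [-25, -17.2, -69.7], 0],
    [[96, -109, 10], [-27.2, -18.8, -76], 0],
    [[104, -118, 10], [-29.5, -20.3, -82.4], 0],
    [[112, -128, 10], [-31.8, -21.9, -88.7], 0],
    [[120, -137, 8], [-34, -23.5, -95.1], 0],
    [[128, -146, 5], [-36.3, -25, -101.4], 0],
    [[135.5, -155, 3], [-38.6, -26.6, -107.7], 0],
    [[135.5, -155, 3], [-38.6, -26.6, -107.7], 0],
    [[135.5, -155, 3], [-38.6, -26.6, -107.7], 0],
    [[135.5, -155, 3], [-38.6, -26.6, -107.7], 0]
  ]
}}

```text
t: 15.1
position: [634.4, 37.6, 360.3]
ee_rot: [139.9, 0.3, -21.5]
force: [-0.8, -0.1, -0.7]
finger_gap: 7.8
grasp_force: 24.9
```

Call:
{"fn": "drive_tool", "kwargs": {
  "increments": [
    [[0, 0, 0], [0, 0, 0], 0],
    [[0, 0, 0], [0, 0, 0], 0],
    [[0, 0, 0], [0, 0, 0], 0]
  ]
}}

```text
t: 15.35
position: [634.8, 38.0, 363.5]
ee_rot: [140.0, -0.0, -21.6]
force: [1.1, -0.3, -0.2]
finger_gap: 8.0
grasp_force: 24.9
```

```bash
cat >> look.py <<'E'
Rt=B@np.diag([1,1,1]); yt=z; R1=Ro.from_matrix(np.c_[np.cross(yt,x),yt,x]); print("fix turn B",(R1*Ro.from_euler("xyz",s["ee_rot"],degrees=True).inv()).as_rotvec(degrees=True))
d=np.array([-110,-0.1,4.5])-(s["position"]-O)@B; print("shift to -110,-.1,4.5",(B@d).round(1))
E
python3 look.py w8
```

```text
[634.84718774  37.95734675 363.54933249] [ 1.40032267e+02 -2.62345369e-02 -2.15887649e+01] [ 16.8  22.6  77.4 -31.5 105.  126.9]
tcp in ch [-155.3   -2.3   25.8] axes err [[-0.002, 0.001, 1.0], [1.0, 0.001, 0.002], [-0.001, 1.0, -0.001]]
ch pts 2113
-8 5 295 y pct [-33.3 -32.6 -14.9  37.1  37.7] z [-4.7 -1.7  8.4]
5 20 156 y pct [-30.6 -30.  -27.6  33.5  34.1] z [-4.1  0.9  8.9]
20 35 282 y pct [-27.6 -27.1  -5.2  30.6  30.9] z [-4.8 -1.1 16.4]
35 60 415 y pct [-27.  -25.   -9.9  31.1  31.6] z [-1.1 10.1 17.9]
60 100 303 y pct [-23.8 -23.6 -14.   31.7  33.1] z [-12.   -1.   12.4]
100 150 308 y pct [-24.1 -23.7  -4.3  31.8  33.1] z [-3.1  1.3 12.4]
150 200 231 y pct [-24.  -23.2  -5.5  31.6  33.1] z [-4.5  4.9 12.4]
200 265 123 y pct [-26.5 -23.7  22.5  33.   33.1] z [-3.9  9.  13. ]
blue y {-40: 0, -36: 0, -32: 0, -28: 8, -24: 21, -20: 35, -16: 54, -12: 0, -8: 0, -4: 0, 0: 0, 4: 0, 8: 1, 12: 1, 16: 3, 20: 29, 24: 24, 28: 16, 32: 0, 36: 0}
lip -1 118 [  0.02140718 -19.15332127] [-0.01982017 14.89310078]
lip 1 74 [-0.04534829 27.18045923] [-0.02393142 16.65656655]
clip 20 154 xtool [21.3 22.7 23. ] ytool [-4.4 -0.7  3. ] zmax 39.6
clip 40 113 xtool [21.6 22.6 22.8] ytool [-4.3 -0.7  2.8] zmax 59.7
clip 60 84 xtool [21.8 22.6 22.9] ytool [-4.6 -0.8  2.6] zmax 79.6
clip 80 24 xtool [21.7 22.5 22.8] ytool [-4.8 -1.1  2.6] zmax 87.1
fix turn B [-0.02031585  0.03628645 -0.11124246]
shift to -110,-.1,4.5 [ -2.7 -12.7 -48.4]
```

The two opposite camera views average to a chute centre near y≈+2, which agrees with the slight contact felt on the first clip. I'll use that.

Call:
{"fn": "drive_tool", "kwargs": {
  "increments": [
    [[0, -4, -15], [0, 0, -0.1], 0],
    [[0.1, -8, -30], [0, 0, -0.1], 0],
    [[0.2, -11, -42], [0, 0, -0.1], 0],
    [[0.2, -11.9, -46], [0, 0, -0.1], 0],
    [[0.2, -11.9, -46], [0, 0, -0.1], 0],
    [[0.2, -11.9, -46], [0, 0, -0.1], 0]
  ]
}}

```text
t: 15.9
position: [635.1, 25.2, 315.7]
ee_rot: [139.9, 0.1, -21.8]
force: [1.1, -0.4, -1.1]
finger_gap: 7.6
grasp_force: 24.9
```

```bash
python3 look.py w9|head -2
```

```text
[635.12581671  25.21061004 315.66373808] [ 1.39886039e+02  1.08210158e-01 -2.17951665e+01] [ 15.8  23.6  81.1 -31.3 100.8 128.7]
tcp in ch [-111.1    2.6    4. ] axes err [[0.003, -0.002, 1.0], [1.0, -0.0, -0.003], [0.0, 1.0, 0.002]]
```

Call:
{"fn": "drive_tool", "kwargs": {
  "increments": [
    [[-2.6, -6.4, -7.3], [0, 0, 0], 0],
    [[-5, -12.3, -14.9], [0, 0, 0], 0],
    [[-7.3, -18.3, -22.6], [0, 0, 0], 0],
    [[-9.7, -24.3, -30.2], [0, 0, 0], 0],
    [[-11.5, -28.8, -36], [0, 0, 0], 0],
    [[-13.3, -33.2, -41.7], [0, 0, 0], 0],
    [[-14.9, -37.4, -47.1], [0, 0, 0], 0],
    [[-14.9, -37.4, -47.1], [0, 0, 0], 0]
  ]
}}

```text
t: 16.62
position: [619.6, -12.8, 268.0]
ee_rot: [139.9, 0.1, -21.8]
force: [-0.5, -0.2, -1.1]
finger_gap: 7.7
grasp_force: 24.9
```

Call:
{"fn": "drive_tool", "kwargs": {
  "increments": [
    [[-1.2, -3, -3.8], [0, 0, 0], 0],
    [[-2.4, -6, -7.7], [0, 0, 0], 0],
    [[-3.6, -9, -11.5], [0, 0, 0], 0],
    [[-4.8, -11.9, -15.3], [0, 0, 0], 0],
    [[-4.8, -11.9, -15.3], [0, 0, 0], 0]
  ]
}}

```text
t: 17.03
position: [615.1, -24.2, 253.2]
ee_rot: [139.9, 0.1, -21.8]
force: [0.8, -0.6, -1.3]
finger_gap: 7.5
grasp_force: 24.9
```

```bash
python3 look.py w10 | head -2
```

```text
[615.14376161 -24.22513431 253.21775641] [ 1.39916816e+02  9.44305343e-02 -2.17922256e+01] [ 12.4  22.3  89.6 -32.2  93.  129.7]
tcp in ch [-29.    2.4   4.7] axes err [[0.002, -0.001, 1.0], [1.0, -0.0, -0.002], [0.0, 1.0, 0.001]]
```

Call:
{"fn": "drive_tool", "kwargs": {
  "increments": [
    [[-1.2, -3, -3.8], [0, 0, 0], 0],
    [[-2.4, -6, -7.7], [0, 0, 0], 0],
    [[-3.6, -9, -11.5], [0, 0, 0], 0],
    [[-4.8, -11.9, -15.3], [0, 0, 0], 0],
    [[-6, -14.9, -19.2], [0, 0, 0], 0],
    [[-7.1, -17.9, -23], [0, 0, 0], 0],
    [[-7.1, -17.9, -23], [0, 0, 0], 0]
  ]
}}

```text
t: 17.67
position: [607.8, -42.3, 230.0]
ee_rot: [139.9, 0.1, -21.8]
force: [-0.4, -0.7, -0.6]
finger_gap: 7.6
grasp_force: 24.9
```

Call:
{"fn": "drive_tool", "kwargs": {
  "increments": [
    [[-1.2, -3, -3.8], [0, 0, 0], 0],
    [[-2.4, -6, -7.7], [0, 0, 0], 0],
    [[-3.4, -8.4, -10.7], [0, 0, 0], 0],
    [[-4.5, -11.2, -16], [0, 0, 0], 0],
    [[-4.5, -11.2, -16], [0, 0, 0], 0],
    [[-4.5, -11.2, -16], [0, 0, 0], 0]
  ]
}}

```text
t: 18.17
position: [603.7, -53.2, 214.8]
ee_rot: [139.9, 0.1, -21.8]
force: [-0.6, -0.3, 0.7]
finger_gap: 7.9
grasp_force: 24.9
```

```bash
python3 look.py w11 | head -2
python3 - <<'E'
from h import *
f=grab_frame("side"); a=cv2.resize(f["img"][140:300,230:350],(450,600),interpolation=2); cv2.imwrite("pics/s11.png",a)
E
```

```text
[603.71355613 -53.20005227 214.81151874] [ 1.39913554e+02  7.00756546e-02 -2.17963868e+01] [ 10.3  22.2  93.9 -33.   88.3 130.4]
tcp in ch [20.5  2.5  3.9] axes err [[0.002, -0.002, 1.0], [1.0, -0.0, -0.002], [0.001, 1.0, 0.002]]
```

View pics/s11.png

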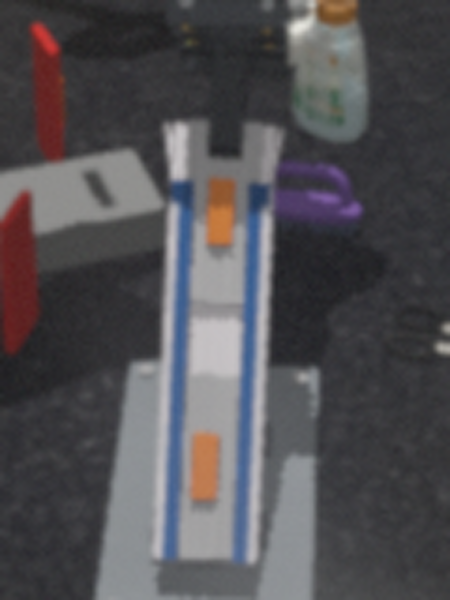

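The first clip (rib at (205,467)) is at the stop. The second (rib at (220,212)) is under the lips, rib up, with no contact force. Releasing.

Call:
{"fn": "drive_tool", "kwargs": {
  "increments": [
    [[0.1, 0.3, -0.3], [0, 0, 0], 0],
    [[0.1, 0.3, -0.3], [0, 0, 0], 0],
    [[0.1, 0.3, -0.3], [0, 0, 0], 30],
    [[0.1, 0.3, -0.3], [0, 0, 0], 30],
    [[0.1, 0.3, -0.3], [0, 0, 0], 30],
    [[0.1, 0.3, -0.3], [0, 0, 0], 30],
    [[0.1, 0.3, -0.3], [0, 0, 0], 30],
    [[0.1, 0.3, -0.3], [0, 0, 0], 30],
    [[0.1, 0.3, -0.3], [0, 0, 0], 30],
    [[0.1, 0.3, -0.3], [0, 0, 0], 30],
    [[0.1, 0.3, -0.3], [0, 0, 0], 30]
  ]
}}

```text
t: 19.18
position: [604.3, -52.5, 214.9]
ee_rot: [140.0, 0.0, -21.8]
force: [0.1, 0.0, 0.4]
finger_gap: 26.6
grasp_force: 0.0
```

Call:
{"fn": "drive_tool", "kwargs": {
  "increments": [
    [[4, 10, 12.8], [0, 0, 0], 30],
    [[10, 25, 32], [0, 0, 0], 30],
    [[18, 45, 57.5], [0, 0, 0], 30],
    [[26, 65, 83], [0, 0, 0], 30],
    [[34, 85, 109], [0, 0, 0], 30],
    [[36, 90, 115], [0, 0, 0], 30],
    [[36, 90, 115], [0, 0, 0], 30],
    [[36, 90, 115], [0, 0, 0], 30]
  ]
}}

```text
t: 19.85
position: [640.1, 37.3, 329.0]
ee_rot: [139.9, 0.0, -21.8]
force: [-1.3, -0.4, -0.9]
finger_gap: 26.4
grasp_force: 0.0
```

Run:
```python
from h import *
f=grab_frame("side"); cv2.imwrite("pics/s12.png",cv2.resize(f["img"][130:390,200:350],(346,600),interpolation=2)); C=cloud(f); print(get_state()["force"],get_state()["qd"].round(1))
psi=np.radians(-111.7);c,sn=np.cos(np.radians(50)),np.sin(np.radians(50))
x=np.array([np.cos(psi)*c,np.sin(psi)*c,-sn]); O=np.array([607.4,-37.3,228.])
h=cv2.cvtColor(f["img"],40); m=((h[...,0]>4)&(h[...,0]<20)&(h[...,1]>130)); m[:, :265]=0; m[:,310:]=0; m[:150]=0
k=cv2.connectedComponents(m.astype(np.uint8))
for i in range(1,k[0]): q=(C[k[1]==i]-O)@x; print(len(q),np.percentile(q,[5,50,95]))
```

```text
[-0.69850334 -0.63170619 -0.36998136] [-0.6  0.3  1.3  0.   0.2 -0. ]
98 [ 79.86890589  95.91901827 111.63606178]
85 [189.1987499  204.69173851 220.29958851]
```

View pics/s12.png

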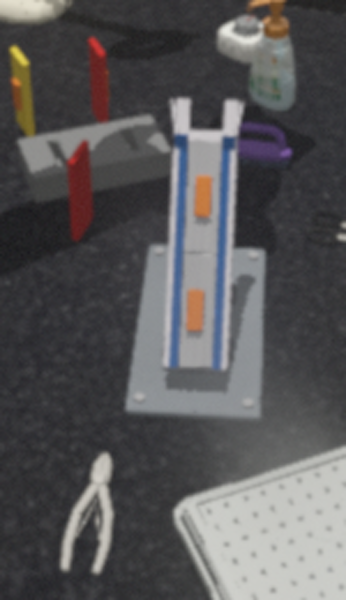

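Both clips are home, with ribs at channel x≈96 and 205 (pixels (203,197) and (195,311)). They are butted together, and the other things are untouched.

```bash
python3 -c "from rig import *; print(sign_off())"
```

```text
the job is handed in; nothing more can be done
None
```

Both steel clips lie flat in the chute with their ribs up between the lips: the first slid to the stop before the second was loaded, the second rests against it, nothing else was moved, and the job was handed in at about 20 s.

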